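Uncap the collet stand and hold its collet open

ROBOT

A 6-joint arm with a two-finger parallel gripper is mounted at the origin on the work surface. World frame = base frame: x ahead of the robot, y to its left, z up, the work surface at z = 0. Lengths are in m, angles in rad, forces in N, time in s.
With the tool pointing down it reaches from about 0.4 to 0.925 m from the base axis. Payload 3.4 kg.
Tool frame: the origin (TCP) lies on the front face of the gripper's body, between the roots of the fingers; the fingertips stand ctrl.tips_ahead ahead of it and the grasp point (between the pads) lies 54 mm ahead of it (ctrl.tips_ahead is the distance from the TCP to the fingertips, in m); z points along the fingers, y is the line along which they close (so a half turn about z gives the same grasp; the last joint's range is limited). The gripper opens to 85 mm and grips with 20 to 120 N. Pads are 22 mm wide; open, the fingers measure 114 mm over their backs; the gripper's body (76 mm by 85 mm) begins 54 mm behind the grasp point. The pads swing forward as they close: fully open they stand 13 mm farther back than shut.
Start: joints at [1.23, 0.307, 1.506, -0, 1.328, -0.073], TCP at [0.152, 0.555, 0.304] pointing down, gripper open.
Joint ranges: [-3.12, 3.12], [-1.05, 2.28], [0.14, 2.33], [-1.42, 4.57], [0.1, 2.73], [-2.68, 2.68]. Speed limits (rad/s): [2.57, 2.57, 3.14, 3.14, 3.14, 3.14].

INTERFACE

Orientations are given as [roll, pitch, yaw] about the fixed x, y, z axes, in that order (R = Rz(yaw) Ry(pitch) Rx(roll)).
In Python, from workcell import ctrl gives the robot as it stands. The module is installed in compiled form; this text tells all that it offers.
- The arm moves only by the shell command python3 -m creep 'ROWS' [OPENING] [FORCE]. ROWS is JSON, a list of rows, each an object of numbers: "tx", "ty", "tz": the shift along the tool's x, y, z in mm; "turn": the turn about the tool's z in rad. In form: [{"tx": .., "ty": .., "tz": .., "turn": ..}, ...]. A call has 1 to 20 rows; each row shifts and turns the commanded pose from where the row before left it, along the tool's axes as they then stand; what a row does not reach is not made up. A row lasts 1/12 s, in which the tool goes at most 41.7 mm and 7.16 degrees, less where a joint would pass 70% of its speed; a pose out of reach is approached as far as the arm can. A call is refused whole if a number of a shift passes 41.7 or a number of a turn 0.125, either way. A call with a gripper value outside its range is refused whole. OPENING is the opening, from 0 (shut) to 1 (fully open), set as the call begins (- or left out, the last holds). The fingers move at their own pace and stop on an object; FORCE is the grip in N (left out, the last holds). Time passes only in rows, so rows that do not move let the fingers close. It gives the time, the measured TCP pose, the force, the opening and the grip force at its end, in the units of the state.
- ctrl.read_state(): the state, without advancing time (a new reading comes with each control period).
- ctrl.snapshot(name): name is "scene" or "top" or "wrist"; returns the picture (400x640x3 uint8, red, green, blue); there is no depth.
- ctrl.get_calibration(name): a dict with "fx", "fy", "cx", "cy" (pixels), "k1" (the pictures are not rectified: a ray, as slopes to the right and down, at radius r is drawn at 1 + k1 r^2 times it, then the intrinsics apply), "view" (4x4, takes a point from world to camera coordinates). Camera axes: x right, y down, z forward; pixel columns grow to the right and rows downward; lengths in m; the calibration is good to about 2 mm. A picture is of the moment at which its call begins: read the wrist's pose just before it. get_calibration takes no time and is no camera call; for the wrist camera it gives the pose at the moment of the call.
- ctrl.finish_job(): hands the job in; it is judged then, once.
Trained networks look in the newest picture that a camera, given by its name, has taken for a name from the list of things; names that differ only in an ending like _2 or _b are one class to them, and where a whole thing is asked for, a point or a joint stands for the part that bears it (a point fixed in the world has none). Each returns a list of dicts, best first, with "score" (0 to 1); they miss things now and then, are a little off and sometimes report something else, mostly with a low value. They report only what shows in the picture. A call takes as long as a camera call. They do not tell look-alikes from the thing itself.
- ctrl.outline_of(name, camera): "region" (400x640 bool, what is visible of it) and "box" ([left, top, width, height] in pixels, round what is visible of it).
The state is a dict: "time_s": time; "qpos": joint angles; "qd": joint speeds; "joint_efforts": joint torques, N m; "position": TCP position; "tool_rot": TCP orientation; "wrist_force": force on the tool from outside, world axes, zero at the start; "moment": the same for the moment, N m; "grip_width": finger opening in m; "finger_force": force on a finger pad.
Only numpy, scipy, OpenCV 4.12 (cv2) and the standard library are available. Lean on these libraries where they do the work, as an engineer would, in place of code of your own. Each camera call takes 0.05 s, during which the arm holds its last target. There are 200 camera calls.

TASK

Pull the red dust cap straight up off the nose of the cream collet stand and set it down upright, grip knob on top, in the blue tray. Then press the stand's black-handled spring lever down until the lever is level, in line with the green mark, and finish while still holding it there so that the collet stays open; do not press the lever while the cap is on the nose, never force it down to its bottom stop, and leave the other things on the bench where they are.

Things in the scene. Friction and masses are not known exactly. Their poses are not given: they have to be found in the camera images.
- stand: cream cast collet stand, fixed, its place and yaw vary. Origin: centre of its underside; z up; the lever sticks out along its +y. Base plate 130 x 110 x 18 mm, column 34 mm in radius up to a shoulder at z = 85 mm, then a steel nose 40 mm in diameter up to z = 107 mm, on the origin's axis. A thin plate (x = -21, y = 42 to 104, z = 25 to 115 mm) bears a green mark at z = 70 mm and a red one below.
- nose_top (a point): centre of the top of the stand's nose, 107 mm above the bench.
- cap: red dust cap, loose, about 50 g, on the nose, held by spring balls: about 4 to 10 N straight up snaps it off; it is clear after 22 mm of lift. Skirt 50 mm in diameter, 30 mm high, open below; above it a round grip knob 28 mm in diameter, 30 to 60 mm above the origin. Origin: centre of the skirt's lower rim, z up through the knob; at the start on the shoulder, 85 mm above the bench.
- tray: blue open tray fixed to the bench, elsewhere each time, 100 x 100 mm outside, 22 mm high, walls and floor 4 to 5 mm thick. Origin: centre of its underside, z up.
- lever (a joint): angle in rad of the spring lever about a level pivot 45 mm along the stand's +y, 70 mm above the bench. 0: released, rising 0.3 rad outward; grows as it is pressed down; 0.3: level, at the green mark; 0.6: bottom stop. It pushes back at the handle's middle with about 4 N when released, 8 N when level, 12 N at the stop, and springs back when let go.
- lever_pad (a point): centre of the top face of the lever's flat black handle, which is 34 mm wide, 80 mm long (along the lever) and 12 mm thick. The point is 150 mm from the pivot along the lever and 6 mm above the lever's centre line, so about 120 mm above the bench when released and 76 mm when level.
- holder: bystander: loose steel tool holder standing on its flange, 60 mm in diameter, 72 mm high. Origin: centre of its underside.
- bush: bystander: loose brass bush, 42 mm in diameter, 38 mm high. Origin: centre of its underside.
- spanner: bystander: loose steel spanner 170 mm long lying flat, under 20 mm high. Origin: centre of its underside.
There are look-alikes about, which are no part of the job. Of the things shaped like the cap, the red one is meant.

How it is judged:
On the way, in this order (a step that is already met when the one before it is completed fails the run):
1. the cap is pulled off the nose, the lever released (z of cap in the frame of stand above 0.109 m and value of joint lever below 0.1 rad), for 0.1 s.
2. the cap stands in the tray, let go (x of cap in the frame of tray between -0.05 and 0.05 m and y of cap in the frame of tray between -0.05 and 0.05 m and z of cap in the frame of tray below 0.012 m and angle between cap's own z axis and vertical below 0.2 rad and contact force between the fingers and cap below 0.1 N and linear speed of cap below 0.03 m/s and value of joint lever below 0.1 rad), for 0.2 s.
At the end, for the whole second after the job is handed in: The robot holds the lever down at 0.22 to 0.38 rad (level within 0.08 rad) by its own push of over 4 N; the cap stands upright (within 0.2 rad) and at rest on the floor of the tray, let go (value of joint lever between 0.22 and 0.38 rad and contact force between any of the fingers, the arm and lever above 4 N and x of cap in the frame of tray between -0.05 and 0.05 m and y of cap in the frame of tray between -0.05 and 0.05 m and z of cap in the frame of tray below 0.012 m and angle between cap's own z axis and vertical below 0.2 rad and linear speed of cap below 0.03 m/s); the arm keeps its last pose, push and grip.
It fails at once if the lever is pressed while the cap is on the nose (value of joint lever above 0.12 rad and distance between cap and nose_top below 0.03 m).
It fails at once if the lever is forced to its bottom stop (value of joint lever above 0.54 rad).
It fails at once if a bystander is disturbed (distance of any of holder, bush, spanner from where it was at the start of the episode above 0.03 m).
It also fails if it takes over 48 s, if anything falls off the work surface, if the arm or the gripper's body presses on something with over 40 N, if the wrist force passes 120 N, or if a joint passes its speed limit or range.

## Working session

There is one attempt and no reset: what is moved stays moved. The work goes in short steps, Python scripts to look and compute and a shell command to move; the robot and the scene stay as the last step left them, time stands still between calls to the robot, and variables do not carry over. Pictures are saved under pics/ and viewed, at most 10 in all, crops included, and the job is handed in when it is done.

```bash
mkdir -p pics
cat > h.py <<'E'
import numpy as np, cv2
from workcell import ctrl
def ray(cam,u,v,cal=None):
    c=cal or ctrl.get_calibration(cam)
    x=(u-c['cx'])/c['fx'];y=(v-c['cy'])/c['fy'];a,b=x,y
    for _ in range(20):
        r=a*a+b*b;a,b=x/(1+c['k1']*r),y/(1+c['k1']*r)
    V=np.array(c['view']);R=V[:3,:3];o=-R.T@V[:3,3]
    return o,R.T@np.array([a,b,1.])
def at(cam,u,v,z,cal=None):
    o,d=ray(cam,u,v,cal);return o+d*(z-o[2])/d[2]
def proj(cam,p,cal=None):
    c=cal or ctrl.get_calibration(cam);V=np.array(c['view'])
    q=V[:3,:3]@np.array(p)+V[:3,3];a,b=q[0]/q[2],q[1]/q[2];s=1+c['k1']*(a*a+b*b)
    return c['fx']*a*s+c['cx'],c['fy']*b*s+c['cy']
def save(cam,n):
    im=ctrl.snapshot(cam);cv2.imwrite(f'pics/{n}.png',im[:,:,::-1]);return im
E
python3 - <<'E'
from h import *
s=ctrl.read_state();print({k:np.round(v,3) for k,v in s.items()},ctrl.tips_ahead)
a=save('scene','s0');b=save('top','t0')
cv2.imwrite('pics/both.png',cv2.resize(np.vstack([a,b]),(800*600//1000*0+480*2//2*1,600))[:,:,::-1])
for cam in ('top','scene'):
  c=ctrl.get_calibration(cam);print(cam,c['fx'],c['k1'],ray(cam,320,200))
  for n in ('stand','cap','tray','lever','lever_pad','holder','bush','spanner'):
    for d in ctrl.outline_of(n,cam)[:4]:
      m=d['region'];ys,xs=np.nonzero(m)
      print(cam,n,round(d['score'],2),d['box'],round(xs.mean(),1),round(ys.mean(),1),len(xs),ctrl.snapshot and np.round(((a if cam=='scene' else b)[m]).mean(0)))
E
```

```text
{'time_s': np.float64(0.0), 'qpos': array([ 1.229,  0.308,  1.508, -0.   ,  1.328, -0.073]), 'qd': array([-0.   , -0.001, -0.001, -0.001,  0.001,  0.001]), 'joint_efforts': array([-1.0000e-03, -4.5752e+01, -2.5192e+01, -0.0000e+00,  1.3000e-02,
        0.0000e+00]), 'position': array([0.152, 0.554, 0.303]), 'tool_rot': array([-3.14 , -0.   ,  2.874]), 'wrist_force': array([ 0.059,  0.099, -0.523]), 'moment': array([-0.006,  0.042, -0.041]), 'finger_force': np.float64(0.0), 'grip_width': np.float64(0.086)} 0.0726
top 360.96372811680357 -0.0063114533438650795 (array([ 0.51024811, -0.01287883,  0.86785372]), array([ 0.06935176, -0.02453986, -0.99761253]))
top stand 0.84 [198.3, 155.6, 136.6, 81.0] 278.6 195.2 3201 [119. 100.  75.]
top stand 0.49 [250.7, 109.4, 17.5, 18.7] 258.8 119.4 257 [137. 105.  47.]
top cap 0.89 [229.9, 215.4, 22.4, 20.9] 238.8 227.5 405 [ 59. 112.  92.]
top cap 0.81 [348.5, 162.3, 24.4, 23.2] 360.7 174.0 360 [101.  50.  95.]
top cap 0.57 [312.6, 135.7, 17.5, 23.3] 319.0 146.1 369 [99. 50. 91.]
top cap 0.55 [287.5, 188.7, 26.2, 26.7] 299.3 202.0 441 [166.  44.  33.
[... 1180 characters left out ...]
2.  93.]
scene cap 0.66 [322.7, 227.3, 81.6, 50.9] 367.4 256.0 1063 [85. 69. 55.]
scene tray 0.75 [231.0, 163.8, 58.6, 41.5] 258.5 185.0 1537 [69. 71. 87.]
scene lever 0.91 [321.7, 229.0, 81.4, 50.3] 367.9 256.0 1177 [88. 71. 56.]
scene lever_pad 0.88 [322.4, 233.1, 83.9, 46.0] 368.2 256.5 1108 [86. 69. 54.]
scene holder 0.92 [183.7, 197.8, 28.7, 34.3] 197.4 216.8 798 [136. 119. 101.]
scene holder 0.49 [376.2, 194.6, 76.1, 30.1] 415.9 210.0 551 [143. 127. 109.]
scene holder 0.29 [271.0, 206.5, 134.3, 75.4] 328.8 246.0 4380 [110.  92.  73.]
scene bush 0.93 [283.9, 320.8, 30.2, 37.0] 298.2 338.0 813 [156. 121.  62.]
scene spanner 0.65 [376.6, 193.0, 72.7, 33.6] 415.2 209.7 628 [143. 125. 107.]
```

View pics/t0.png

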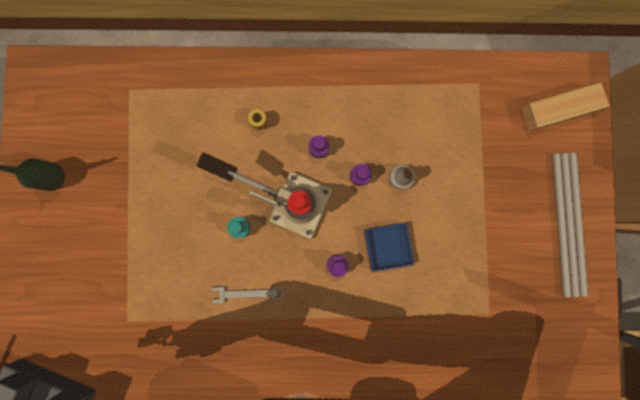

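View pics/s0.png

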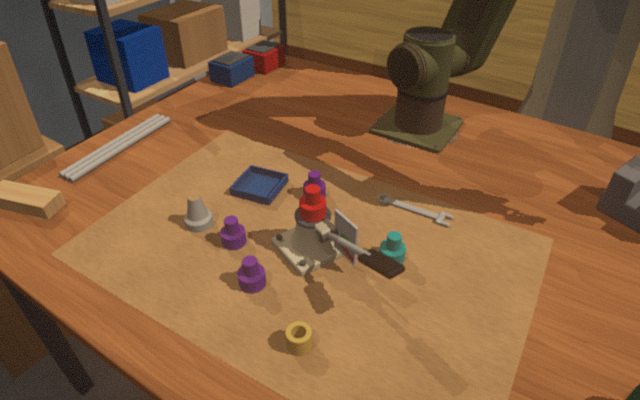

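Top view: things shaped like the cap are purple at (319,146), (361,174) and (338,266), teal at (238,227), and red at (300,202). The red one is on the stand's nose, so it fits. The lever runs to the upper left, with its handle at (216,165), and the blue tray is at (389,246). The scene view shows the same: red cap (312,203), tray (260,184), handle (383,262).

Run:
```python
from h import *
a=cv2.imread('pics/s0.png');b=cv2.imread('pics/t0.png')
c=np.hstack([cv2.resize(b[140:250,190:340],(540,396),interpolation=2),cv2.resize(a[180:290,270:342],(259,396),interpolation=2)])
cv2.imwrite('pics/crop.png',c)
def red(im):
    i=im.astype(int);m=((i[:,:,2]>110)&(i[:,:,1]<70)&(i[:,:,0]<70)).astype(np.uint8)
    return m
for cam,im in (('top',b),('scene',a)):
    n,l,st,ce=cv2.connectedComponentsWithStats(red(im))
    for k in range(1,n):
        if st[k,4]>100: print(cam,'red',st[k],ce[k], np.round([at(cam,*ce[k],z) for z in(.11,.13,.145)],3).tolist())
# black handle, top
for cam,im in (('top',b),('scene',a)):
    o=ctrl.outline_of('lever_pad',cam)
    # uses newest picture
    m=o[0]['region']; d=m&(im.max(2)<60); n,l,st,ce=cv2.connectedComponentsWithStats(d.astype(np.uint8))
    k=1+np.argmax(st[1:,4]);print(cam,'pad',st[k],ce[k],np.round(at(cam,*ce[k],.12),3))
    r=cv2.minAreaRect(np.argwhere(l==k)[:,::-1].astype(np.float32));print(r,np.round([at(cam,*p,.12) for p in cv2.boxPoints(r)],3).tolist())
for cam,im in (('top',b),('scene',a)):
    m=ctrl.outline_of('tray',cam)[0]['region'];r=cv2.minAreaRect(np.argwhere(m)[:,::-1].astype(np.float32))
    P=[at(cam,*p,.022) for p in cv2.boxPoints(r)];print(cam,'tray',r,np.round(P,3).tolist(),np.round(np.mean(P,0),3))
for n,p in dict(cap=(300,202),teal=(238,227),p1=(319,146),p2=(361,174),p3=(338,266),holder=(402,177),bush=(258,118),sp1=(215,294),sp2=(278,293)).items(): print(n,np.round(at('top',*p,.05),3))
```

```text
top red [287 190  24  25 455] [298.88571429 202.43956044] [[0.557, 0.013, 0.11], [0.556, 0.012, 0.13], [0.555, 0.012, 0.145]]
scene red [242  48  37  26 350] [267.87714286  58.82857143] [[0.043, -0.48, 0.11], [0.083, -0.448, 0.13], [0.113, -0.423, 0.145]]
scene red [300 183  27  40 656] [314.07317073 203.29420732] [[0.556, 0.018, 0.11], [0.577, 0.031, 0.13], [0.593, 0.041, 0.145]]
top pad [198 154  38  26 457] [215.61925602 166.17067834] [0.631 0.187 0.12 ]
((216.74798583984375, 166.7091064453125), (36.86888885498047, 13.583274841308594), 23.749494552612305) [[0.632, 0.226, 0.12], [0.658, 0.215, 0.12], [0.627, 0.144, 0.12], [0.601, 0.155, 0.12]]
scene pad [366 262   3   3   4] [367.   262.75] [0.646 0.172 0.12 ]
((367.3000183105469, 262.5999755859375), (2.2360680103302, 1.7888542413711548), 63.43495178222656) [[0.645, 0.17, 0.12], [0.643, 0.172, 0.12], [0.646, 0.175, 0.12], [0.648, 0.174, 0.12]]
top tray ((388.7279968261719, 246.5039825439453), (44.363590240478516, 44.54248046875), 79.69515228271484) [[0.503, -0.135, 0.022], [0.523, -0.237, 0.022], [0.421, -0.256, 0.022], [0.402, -0.153, 0.022]] [ 0.462 -0.195  0.022]
scene tray ((257.7256164550781, 184.4407958984375), (53.720001220703125, 35.400001525878906), 16.260204315185547) [[0.539, -0.221, 0.022], [0.424, -0.29, 0.022], [0.409, -0.148, 0.022], [0.521, -0.095, 0.022]] [ 0.473 -0.189  0.022]
cap [0.562 0.012 0.05 ]
teal [0.504 0.152 0.05 ]
p1 [ 0.691 -0.03   0.05 ]
p2 [ 0.628 -0.126  0.05 ]
p3 [ 0.419 -0.075  0.05 ]
holder [ 0.622 -0.22   0.05 ]
bush [0.755 0.111 0.05 ]
sp1 [0.354 0.2   0.05 ]
sp2 [0.357 0.059 0.05 ]
```

View pics/crop.png

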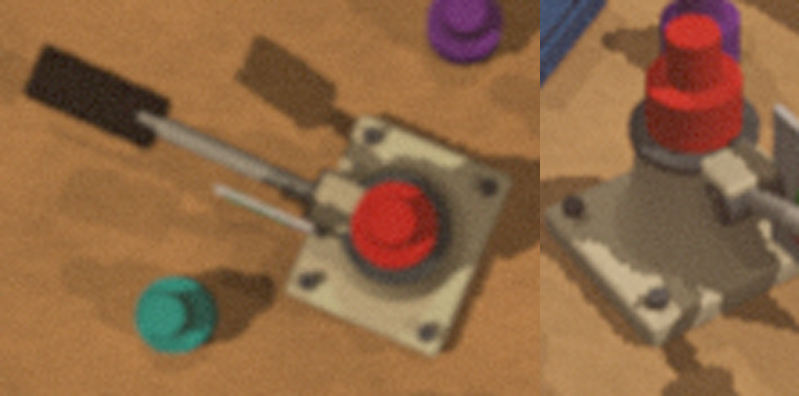

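The crop confirms that the red cap is the one on the cream stand's nose. Next I move above it.

```bash
cat >> h.py <<'E'
from scipy.spatial.transform import Rotation as Ro
def delta(p):
    s=ctrl.read_state();R=Ro.from_euler('xyz',s['tool_rot']).as_matrix()
    print('t',round(s['time_s'],2),'pos',np.round(s['position'],4),'F',np.round(s['wrist_force'],1),'w',round(s['grip_width'],4),'ff',round(s['finger_force'],1),'tool delta mm',np.round(1000*R.T@(np.array(p)-s['position']),1))
E
python3 -m creep '[{"tx":-31,"ty":-24.4,"tz":2},{"tx":-31,"ty":-24.4,"tz":2},{"tx":-31,"ty":-24.4,"tz":2},{"tx":-31,"ty":-24.4,"tz":2},{"tx":-31,"ty":-24.4,"tz":2},{"tx":-31,"ty":-24.4,"tz":2},{"tx":-31,"ty":-24.4,"tz":2},{"tx":-31,"ty":-24.4,"tz":2},{"tx":-31,"ty":-24.4,"tz":2},{"tx":-31,"ty":-24.4,"tz":2},{"tx":-31,"ty":-24.4,"tz":2},{"tx":-31,"ty":-24.4,"tz":2},{"tx":-31,"ty":-24.4,"tz":2},{"tx":-31,"ty":-24.4,"tz":2},{"tx":-31,"ty":-24.4,"tz":2},{"tx":-31,"ty":-24.4,"tz":2},{"tx":-31,"ty":-24.4,"tz":2},{},{},{}]' 1 40
python3 - <<'E'
from h import *
c=ctrl.get_calibration('wrist');im=save('wrist','w1');delta([.556,.013,.25])
i=im.astype(int);m=((i[:,:,0]>90)&(i[:,:,1]<70)&(i[:,:,2]<70)).astype(np.uint8)
n,l,st,ce=cv2.connectedComponentsWithStats(m)
for k in range(1,n):
    if st[k,4]>100: print(st[k],ce[k],np.round([at('wrist',*ce[k],z,c) for z in (.115,.13,.145)],4).tolist())
print('expected knob top',proj('wrist',[.556,.013,.145],c),'pad',proj('wrist',[.631,.187,.12],c))
E
```

```text
t 1.15 pos [0.1522 0.5545 0.3039] F [ 0.2  1.1 -0.1] w 0.0853 ff 0.0 tool delta mm [-532.7 -415.4   53.9]
[218  54  18  19 102] [228.90196078  63.79411765] [[0.0406, 0.5195, 0.115], [0.0424, 0.5227, 0.13], [0.0443, 0.526, 0.145]]
[469  68  15  24 174] [476.63218391  78.99425287] [[0.098, 0.689, 0.115], [0.0965, 0.6824, 0.13], [0.095, 0.6759, 0.145]]
[446 132  28  43 548] [457.42518248 149.6879562 ] [[0.1456, 0.669, 0.115], [0.1414, 0.6636, 0.13], [0.1372, 0.6582, 0.145]]
[590 351  50  28 932] [618.14592275 364.6276824 ] [[0.393, 0.7868, 0.115], [0.3744, 0.7746, 0.13], [0.3558, 0.7624, 0.145]]
expected knob top (np.float64(-36.5973862027688), np.float64(634.695732560005)) pad (np.float64(140.64640836070967), np.float64(608.832096261769))$[0]: bad value
```

View pics/w1.png

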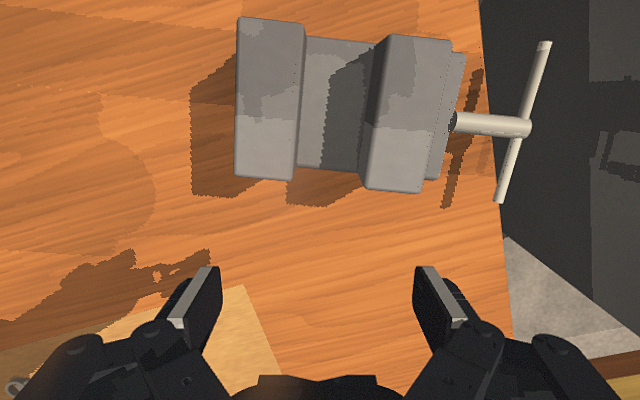

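The call was refused because every key is required. The picture is only the start view, with a vise on the bench.

```bash
python3 -m creep '[{"tx":-31,"ty":-24.4,"tz":2,"turn":0},{"tx":-31,"ty":-24.4,"tz":2,"turn":0},{"tx":-31,"ty":-24.4,"tz":2,"turn":0},{"tx":-31,"ty":-24.4,"tz":2,"turn":0},{"tx":-31,"ty":-24.4,"tz":2,"turn":0},{"tx":-31,"ty":-24.4,"tz":2,"turn":0},{"tx":-31,"ty":-24.4,"tz":2,"turn":0},{"tx":-31,"ty":-24.4,"tz":2,"turn":0},{"tx":-31,"ty":-24.4,"tz":2,"turn":0},{"tx":-31,"ty":-24.4,"tz":2,"turn":0},{"tx":-31,"ty":-24.4,"tz":2,"turn":0},{"tx":-31,"ty":-24.4,"tz":2,"turn":0},{"tx":-31,"ty":-24.4,"tz":2,"turn":0},{"tx":-31,"ty":-24.4,"tz":2,"turn":0},{"tx":-31,"ty":-24.4,"tz":2,"turn":0},{"tx":-31,"ty":-24.4,"tz":2,"turn":0},{"tx":0,"ty":0,"tz":0,"turn":0},{"tx":0,"ty":0,"tz":0,"turn":0},{"tx":0,"ty":0,"tz":0,"turn":0}]' 1 40
python3 - <<'E'
from h import *
c=ctrl.get_calibration('wrist');im=save('wrist','w2');delta([.556,.013,.25])
i=im.astype(int);m=((i[:,:,0]>90)&(i[:,:,1]<70)&(i[:,:,2]<70)).astype(np.uint8)
n,l,st,ce=cv2.connectedComponentsWithStats(m)
for k in range(1,n):
    if st[k,4]>100: print(st[k],ce[k],np.round([at('wrist',*ce[k],z,c) for z in (.115,.13,.145)],4).tolist())
print('expected knob top',proj('wrist',[.556,.013,.145],c),'pad',proj('wrist',[.631,.187,.12],c),'cam',ray('wrist',320,200,c)[0])
E
```

```text
time_s: 2.73
position: [0.5268, 0.0467, 0.2716]
tool_rot: [3.141, -0.001, 2.873]
wrist_force: [0.3, 0.3, 1.1]
grip_width: 0.0854
finger_force: 0.0
t 2.78 pos [0.5264 0.0473 0.2717] F [-1.1  0.8  0. ] w 0.0854 ff 0.0 tool delta mm [-37.6 -25.2  21.7]
[361 205  41   6 154] [380.33766234 207.46103896] [[0.5381, 0.0907, 0.115], [0.5321, 0.0892, 0.13], [0.5261, 0.0877, 0.145]]
[ 252  212   67   82 4069] [285.56746129 251.19243057] [[0.5534, 0.0144, 0.115], [0.5464, 0.018, 0.13], [0.5394, 0.0215, 0.145]]
expected knob top (np.float64(280.67744673794886), np.float64(275.672161489765)) pad (np.float64(531.4736443650839), np.float64(288.8346269035165)) cam [0.44724734 0.06824501 0.34169936]
```

View pics/w2.png

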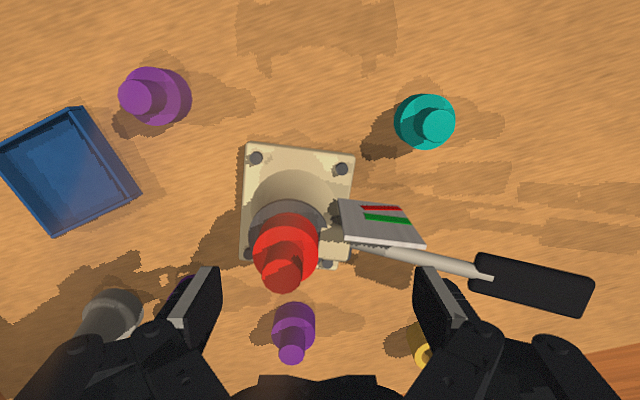

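Wrist view: red knob top at about (282,278), handle centre (532,286), tray corners (78,107), (141,190), (53,238). All agree with the estimates to within a few pixels.

Run:
```python
from h import *
c=ctrl.get_calibration('wrist')
print('knob',at('wrist',282,278,.145,c),'pad',at('wrist',532,286,.12,c))
P=[at('wrist',u,v,.022,c) for u,v in((78,107),(141,190),(53,238))];print(np.round(P,3),'centre of tray',(P[0]+P[2])/2, (P[0]+P[2])/2)
k=at('wrist',282,278,.145,c);delta([(k[0]+.556)/2,(k[1]+.0125)/2,.193])
```

```text
knob [0.55765725 0.01395363 0.145     ] pad [0.62809116 0.18837571 0.12      ]
[[ 0.406 -0.146  0.022]
 [ 0.494 -0.126  0.022]
 [ 0.518 -0.234  0.022]] centre of tray [ 0.46188822 -0.19018203  0.022     ] [ 0.46188822 -0.19018203  0.022     ]
t 2.78 pos [0.5264 0.0473 0.2717] F [-1.1  0.8  0. ] w 0.0854 ff 0.0 tool delta mm [-38.4 -24.8  78.7]
```

```bash
python3 -m creep '[{"tx":-19.2,"ty":-12.4,"tz":0,"turn":0},{"tx":-19.2,"ty":-12.4,"tz":0,"turn":0},{"tx":0,"ty":0,"tz":20,"turn":0},{"tx":0,"ty":0,"tz":20,"turn":0},{"tx":0,"ty":0,"tz":20,"turn":0},{"tx":0,"ty":0,"tz":18,"turn":0},{"tx":0,"ty":0,"tz":0,"turn":0},{"tx":0,"ty":0,"tz":0,"turn":0}]' 1 40
python3 -m creep '[{"tx":0,"ty":0,"tz":0,"turn":0},{"tx":0,"ty":0,"tz":0,"turn":0},{"tx":0,"ty":0,"tz":0,"turn":0},{"tx":0,"ty":0,"tz":0,"turn":0},{"tx":0,"ty":0,"tz":0,"turn":0},{"tx":0,"ty":0,"tz":0,"turn":0},{"tx":0,"ty":0,"tz":0,"turn":0},{"tx":0,"ty":0,"tz":0,"turn":0},{"tx":0,"ty":0,"tz":0,"turn":0},{"tx":0,"ty":0,"tz":0,"turn":0}]' 0 50
```

```text
time_s: 3.45
position: [0.5563, 0.0141, 0.1934]
tool_rot: [-3.141, -0.003, 2.876]
wrist_force: [-0.5, 0.0, -0.1]
grip_width: 0.0854
finger_force: 0.0
time_s: 4.28
position: [0.5581, 0.0127, 0.1949]
tool_rot: [3.141, 0.002, 2.874]
wrist_force: [-1.7, 0.4, 6.0]
grip_width: 0.0264
finger_force: 48.9
```

```bash
python3 -m creep '[{"tx":0,"ty":0,"tz":-5,"turn":0},{"tx":0,"ty":0,"tz":-5,"turn":0},{"tx":0,"ty":0,"tz":-5,"turn":0},{"tx":0,"ty":0,"tz":-5,"turn":0},{"tx":0,"ty":0,"tz":-8,"turn":0},{"tx":0,"ty":0,"tz":-10,"turn":0},{"tx":0,"ty":0,"tz":-12,"turn":0},{"tx":0,"ty":0,"tz":-15,"turn":0},{"tx":0,"ty":0,"tz":-15,"turn":0},{"tx":0,"ty":0,"tz":0,"turn":0},{"tx":0,"ty":0,"tz":0,"turn":0},{"tx":0,"ty":0,"tz":0,"turn":0}]'
python3 - <<'E'
from h import *
a=save('scene','s3');b=save('wrist','w3')
cv2.imwrite('pics/c3.png',np.hstack([cv2.resize(a[120:320,160:440],(440,314)),cv2.resize(b,(360,314))])[:,:,::-1])
delta([.462,-.193,.27])
E
```

```text
time_s: 5.28
position: [0.5573, 0.0127, 0.2738]
tool_rot: [-3.141, -0.0, 2.874]
wrist_force: [0.1, -0.1, -1.4]
grip_width: 0.0263
finger_force: 50.9
t 5.38 pos [0.557  0.0127 0.273 ] F [-0.7 -0.1 -0.9] w 0.0261 ff 50.9 tool delta mm [  37.1 -223.5    3.2]
```

View pics/c3.png

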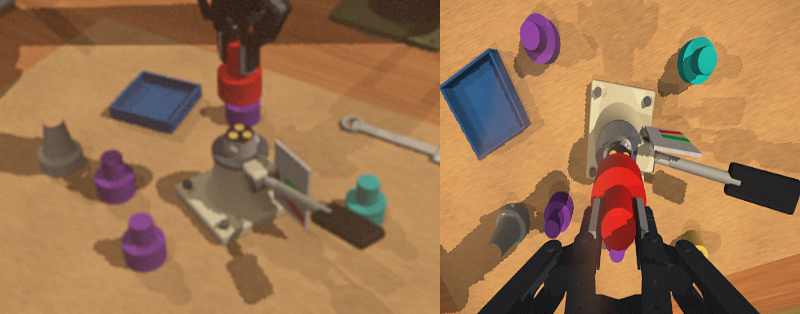

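Cap is off and upright in the grip, and the nose's gold balls are visible. Carrying it to the tray.

```bash
python3 -m creep '[{"tx":3,"ty":-18,"tz":0,"turn":0},{"tx":5,"ty":-30,"tz":0,"turn":0},{"tx":5,"ty":-30,"tz":0,"turn":0},{"tx":5,"ty":-30,"tz":0,"turn":0},{"tx":5,"ty":-30,"tz":0,"turn":0},{"tx":5,"ty":-30,"tz":0,"turn":0},{"tx":5,"ty":-30,"tz":0,"turn":0},{"tx":4,"ty":-25.5,"tz":0,"turn":0},{"tx":0,"ty":0,"tz":0,"turn":0},{"tx":0,"ty":0,"tz":25,"turn":0},{"tx":0,"ty":0,"tz":25,"turn":0},{"tx":0,"ty":0,"tz":25,"turn":0},{"tx":0,"ty":0,"tz":25,"turn":0},{"tx":0,"ty":0,"tz":20,"turn":0},{"tx":0,"ty":0,"tz":15,"turn":0},{"tx":0,"ty":0,"tz":10,"turn":0},{"tx":0,"ty":0,"tz":0,"turn":0},{"tx":0,"ty":0,"tz":0,"turn":0}]'
python3 - <<'E'
from h import *
save('scene','s4');save('wrist','w4')
delta([.462,-.193,.114])
E
```

```text
time_s: 6.88
position: [0.4624, -0.1923, 0.1279]
tool_rot: [3.141, -0.003, 2.874]
wrist_force: [-0.3, -0.1, -0.6]
grip_width: 0.026
finger_force: 50.9
t 6.98 pos [ 0.4633 -0.1929  0.1292] F [ 0.8  0.9 -1.3] w 0.0265 ff 50.9 tool delta mm [ 1.2 -0.4 15.2]
```

View pics/w4.png

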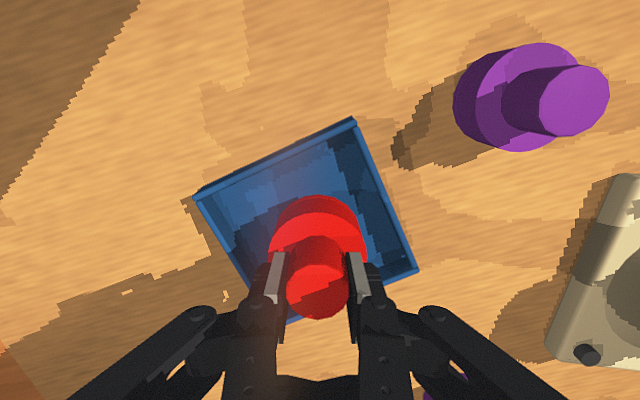

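The cap is centred over the tray, with the skirt at about (317,235) inside the rim corners (354,120), (418,270) and (195,197). Lowering.

```bash
python3 -m creep '[{"tx":0,"ty":0,"tz":5,"turn":0},{"tx":0,"ty":0,"tz":4,"turn":0},{"tx":0,"ty":0,"tz":3,"turn":0},{"tx":0,"ty":0,"tz":0,"turn":0},{"tx":0,"ty":0,"tz":0,"turn":0}]'
python3 -m creep '[{"tx":0,"ty":0,"tz":2,"turn":0},{"tx":0,"ty":0,"tz":0,"turn":0},{"tx":0,"ty":0,"tz":0,"turn":0}]'
```

```text
time_s: 7.4
position: [0.4627, -0.193, 0.1168]
tool_rot: [3.142, -0.0, 2.874]
wrist_force: [-0.7, 0.2, -0.7]
grip_width: 0.0264
finger_force: 50.9
time_s: 7.65
position: [0.4628, -0.1931, 0.1149]
tool_rot: [-3.142, -0.0, 2.874]
wrist_force: [0.6, 1.7, -0.3]
grip_width: 0.0262
finger_force: 50.9
```

```bash
python3 -m creep '[{"tx":0,"ty":0,"tz":1,"turn":0},{"tx":0,"ty":0,"tz":1,"turn":0},{"tx":0,"ty":0,"tz":0,"turn":0},{"tx":0,"ty":0,"tz":0,"turn":0}]'
python3 -m creep '[{"tx":0,"ty":0,"tz":0.5,"turn":0},{"tx":0,"ty":0,"tz":0.5,"turn":0},{"tx":0,"ty":0,"tz":0,"turn":0},{"tx":0,"ty":0,"tz":0,"turn":0}]'
```

```text
time_s: 7.98
position: [0.463, -0.1931, 0.1139]
tool_rot: [-3.141, 0.001, 2.874]
wrist_force: [-1.4, 0.6, 7.8]
grip_width: 0.0267
finger_force: 52.1
time_s: 8.32
position: [0.463, -0.193, 0.1138]
tool_rot: [-3.141, 0.001, 2.874]
wrist_force: [-3.3, 1.8, 17.1]
grip_width: 0.0261
finger_force: 53.0
```

```bash
python3 -m creep '[{"tx":0,"ty":0,"tz":-1,"turn":0},{"tx":0,"ty":0,"tz":0,"turn":0}]'
python3 -m creep '[{"tx":0,"ty":0,"tz":0,"turn":0},{"tx":0,"ty":0,"tz":0,"turn":0},{"tx":0,"ty":0,"tz":0,"turn":0},{"tx":0,"ty":0,"tz":0,"turn":0},{"tx":0,"ty":0,"tz":0,"turn":0},{"tx":0,"ty":0,"tz":0,"turn":0},{"tx":0,"ty":0,"tz":-5,"turn":0},{"tx":0,"ty":0,"tz":-10,"turn":0},{"tx":0,"ty":0,"tz":-20,"turn":0},{"tx":0,"ty":0,"tz":-30,"turn":0},{"tx":0,"ty":0,"tz":-30,"turn":0},{"tx":0,"ty":0,"tz":-30,"turn":0},{"tx":0,"ty":0,"tz":-20,"turn":0},{"tx":0,"ty":0,"tz":0,"turn":0},{"tx":0,"ty":0,"tz":0,"turn":0},{"tx":0,"ty":0,"tz":0,"turn":0}]' 0.8
python3 - <<'E'
from h import *
save('top','t5');a=save('wrist','w5')
delta([.631,.189,.24])
E
```

```text
time_s: 8.48
position: [0.4631, -0.1931, 0.1139]
tool_rot: [-3.141, 0.001, 2.874]
wrist_force: [-2.1, 1.7, 11.6]
grip_width: 0.0263
finger_force: 52.0
time_s: 9.82
position: [0.4622, -0.1927, 0.2574]
tool_rot: [3.141, -0.001, 2.874]
wrist_force: [0.5, -0.6, -1.0]
grip_width: 0.0684
finger_force: 0.0
t 9.92 pos [ 0.4619 -0.1926  0.2565] F [-0.5 -0.5 -0.5] w 0.0684 ff 0.0 tool delta mm [-62.2 412.7  16.6]
```

View pics/w5.png

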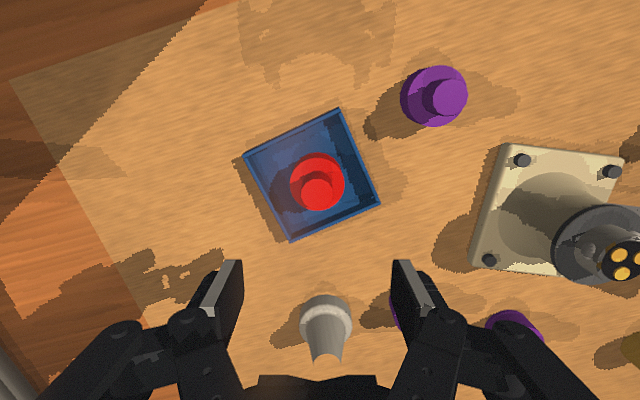

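The cap stands upright in the tray and is let go: skirt at (317,182), inside the rim. Next I close the fingers and move over the handle.

```bash
python3 -m creep '[{"tx":-3,"ty":20,"tz":0,"turn":0},{"tx":-5,"ty":34,"tz":0,"turn":0},{"tx":-5,"ty":34,"tz":0,"turn":0},{"tx":-5,"ty":34,"tz":0,"turn":0},{"tx":-5,"ty":34,"tz":0,"turn":0},{"tx":-5,"ty":34,"tz":0,"turn":0},{"tx":-5,"ty":34,"tz":0,"turn":0},{"tx":-5,"ty":34,"tz":0,"turn":0},{"tx":-5,"ty":34,"tz":0,"turn":0},{"tx":-5,"ty":34,"tz":0,"turn":0},{"tx":-5,"ty":34,"tz":0,"turn":0},{"tx":-5,"ty":34,"tz":0,"turn":0},{"tx":-4.5,"ty":18,"tz":0,"turn":0},{"tx":0,"ty":0,"tz":0,"turn":0},{"tx":0,"ty":0,"tz":0,"turn":0},{"tx":0,"ty":0,"tz":0,"turn":0}]' 0
python3 - <<'E'
from h import *
print(ctrl.tips_ahead);delta([.631,.188,.21])
c=ctrl.get_calibration('wrist');im=save('wrist','w6')
o=ctrl.outline_of('lever_pad','wrist');
print(o and o[0]['box'],proj('wrist',[.631,.188,.12],c))
d=o[0]['region']&(im.max(2)<60); ys,xs=np.nonzero(d);print(xs.min(),xs.max(),ys.min(),ys.max())
E
```

```text
time_s: 11.25
position: [0.6311, 0.1871, 0.2562]
tool_rot: [-3.139, -0.003, 2.874]
wrist_force: [-0.1, 0.4, 1.2]
grip_width: 0.0002
finger_force: 0.0
0.0726
t 11.25 pos [0.6311 0.1871 0.2562] F [-0.1  0.4  1.2] w 0.0002 ff 0.0 tool delta mm [ 0.2  1.  46.2]
[140.7, 164.3, 236.3, 88.0] (np.float64(319.1437089277203), np.float64(218.83235504370555))
264 377 183 250
```

View pics/w6.png

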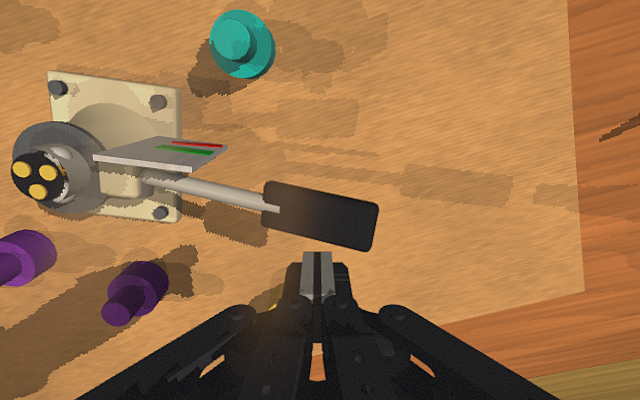

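The handle's centre shows at about (321,217), where (319,219) was expected, so the tool is right above it. Now I go down and feel for contact.

```bash
python3 -m creep '[{"tx":0,"ty":0,"tz":15,"turn":0},{"tx":0,"ty":0,"tz":15,"turn":0},{"tx":0,"ty":0,"tz":15,"turn":0},{"tx":0,"ty":0,"tz":11,"turn":0},{"tx":0,"ty":0,"tz":0,"turn":0},{"tx":0,"ty":0,"tz":0,"turn":0}]'
python3 -m creep '[{"tx":0,"ty":0,"tz":4,"turn":0},{"tx":0,"ty":0,"tz":4,"turn":0},{"tx":0,"ty":0,"tz":4,"turn":0},{"tx":0,"ty":0,"tz":0,"turn":0},{"tx":0,"ty":0,"tz":0,"turn":0},{"tx":0,"ty":0,"tz":0,"turn":0}]'
```

```text
time_s: 11.85
position: [0.6316, 0.1869, 0.2015]
tool_rot: [-3.141, -0.001, 2.873]
wrist_force: [-0.1, -0.0, 0.8]
grip_width: -0.0001
finger_force: 0.0
time_s: 12.35
position: [0.633, 0.188, 0.1908]
tool_rot: [3.14, 0.002, 2.874]
wrist_force: [0.8, 0.3, 4.1]
grip_width: -0.0
finger_force: 1.9
```

```bash
python3 -m creep '[{"tx":0,"ty":0,"tz":5,"turn":0},{"tx":0,"ty":0,"tz":5,"turn":0},{"tx":0,"ty":0,"tz":5,"turn":0},{"tx":0,"ty":0,"tz":5,"turn":0},{"tx":0,"ty":0,"tz":5,"turn":0},{"tx":0,"ty":0,"tz":5,"turn":0},{"tx":0,"ty":0,"tz":4,"turn":0},{"tx":0,"ty":0,"tz":2,"turn":0},{"tx":0,"ty":0,"tz":0,"turn":0},{"tx":0,"ty":0,"tz":0,"turn":0},{"tx":0,"ty":0,"tz":0,"turn":0}]'
```

```text
time_s: 13.27
position: [0.6333, 0.1892, 0.1554]
tool_rot: [3.138, 0.003, 2.874]
wrist_force: [1.1, 4.1, 7.3]
grip_width: 0.0
finger_force: 3.5
```

```bash
python3 -m creep '[{"tx":0,"ty":0,"tz":3,"turn":0},{"tx":0,"ty":0,"tz":3,"turn":0},{"tx":0,"ty":0,"tz":0.5,"turn":0},{"tx":0,"ty":0,"tz":0,"turn":0},{"tx":0,"ty":0,"tz":0,"turn":0},{"tx":0,"ty":0,"tz":0,"turn":0}]'
python3 - <<'E'
from h import *
delta([.633,.19,.1486])
a=save('scene','s7');b=save('wrist','w7');t=save('top','t7')
cv2.imwrite('pics/c7.png',np.vstack([np.hstack([cv2.resize(a[150:300,220:420],(400,300),interpolation=2),cv2.resize(t[140:290,220:420],(400,300),interpolation=2)]),cv2.copyMakeBorder(cv2.resize(b,(480,300)),0,0,0,320,0)])[:,:,::-1])
E
```

```text
time_s: 13.77
position: [0.6334, 0.1894, 0.1491]
tool_rot: [3.138, 0.003, 2.874]
wrist_force: [1.4, 3.8, 7.7]
grip_width: 0.0
finger_force: 3.9
t 13.77 pos [0.6334 0.1894 0.1491] F [1.4 3.8 7.7] w 0.0 ff 3.9 tool delta mm [0.6 0.4 0.5]
```

View pics/c7.png

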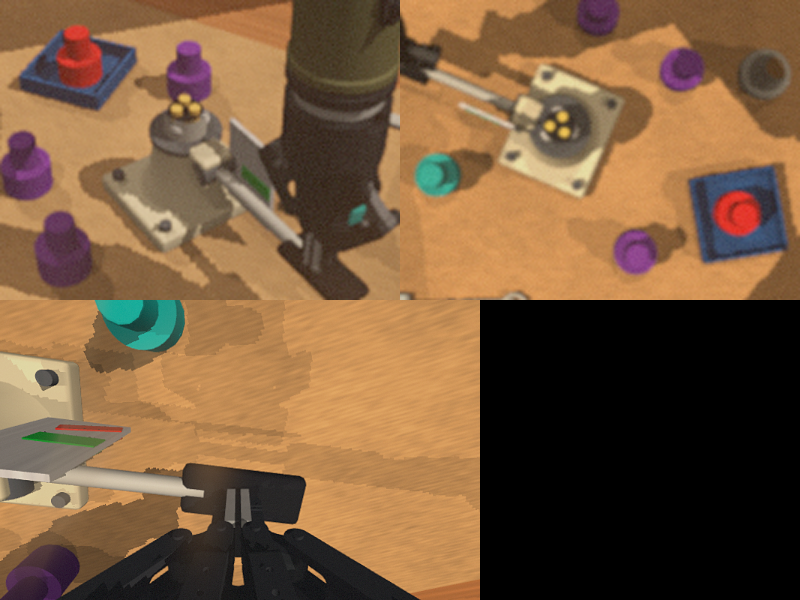

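The lever is held level: fingertips at z ≈ 76 mm with about 8 N of push. The cap stands upright in the tray and the other things look undisturbed, so I am handing in.

```bash
python3 -c "
from workcell import ctrl
print(ctrl.finish_job())"
```

```text
the job is handed in; nothing more can be done
None
```

I handed the job in at about 14 s: the red cap stands upright in the blue tray, and the arm is holding the lever level with about 8 N; `finish_job` gave no verdict.

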